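# Hang the measuring dippers on their hook, nested

## Task

Put the set of three steel measuring dippers away on the hook of the stand: hang the large one first with its handle towards the back plate and its cup to the front, then lower the middle one into it and the small one into that, each with its wire loop over the hook, so that they end up nested, hanging still and level. Lower each one onto the hook rather than dropping it, let go of it before fetching the next, do not knock a dipper over, and leave the glass cup, the shaker and the bottle opener as they are.

Things in the scene. Friction and masses are not known exactly. Their poses are not given: they have to be found in the camera images.
- large: largest of 3 steel measuring dippers, standing loose: flat-bottomed cup 96 mm across, 46 high, wall 2, floor 2.5, foot radius 5 less. Upright handle: 5 mm wire hairpin, 28 wide outside, 18 clear inside down to the cup rim, on the cup's +x side, in the plane x = 50.5 mm. 201 high overall, 0.17 kg. Origin: centre of the cup's underside; z up, y from leg to leg of the handle
- middle: middle of 3 steel measuring dippers, standing loose: flat-bottomed cup 66 mm across, 40 high, wall 2, floor 2.5, foot radius 5 less. Upright handle: 5 mm wire hairpin, 28 wide outside, 18 clear inside down to the cup rim, on the cup's +x side, in the plane x = 35.5 mm. 194 high overall, 0.12 kg. Origin: centre of the cup's underside; z up, y from leg to leg of the handle
- small: smallest of 3 steel measuring dippers, standing loose: flat-bottomed cup 40 mm across, 34 high, wall 2, floor 2.5, foot radius 5 less. Upright handle: 5 mm wire hairpin, 28 wide outside, 18 clear inside down to the cup rim, on the cup's +x side, in the plane x = 22.5 mm. 187 high overall, 0.08 kg. Origin: centre of the cup's underside; z up, y from leg to leg of the handle
- large_eye (a point): underside of the round top bend of the large dipper's wire handle, where it bears on the hook; at (50.5, 0, 196) mm in the dipper's frame. All three are best pinched over the handle's outer sides (28 mm, along the dipper's y) about 14 mm below this point, from above
- middle_eye (a point): the same point of the middle dipper: (35.5, 0, 189) mm in its frame. Hung and nested, its foot is 7 to 9 mm above the large one's foot, so it must be raised by about 45 mm or more to come in over the large cup's rim, between that cup and the hook
- small_eye (a point): the same point of the small dipper: (22.5, 0, 182) mm in its frame. Hung and nested, its foot is 7 to 9 mm above the middle one's foot; raise it likewise by 45 mm or more to come in over the rims
- stand: white steel stand, fixed: round foot 160 mm across, 12 high; upright back plate 50 wide, arched top 170 high, front face at x = +32.5 mm; behind it a bright 8 mm bar rises above the plate and bends forward into one hook with upturned tip. Origin: centre of the foot's underside; x from the hook's tip towards the plate, z up; the bar lies at y = 0. Nothing stands higher than the hook's tip
- hook_seat (a point): top of the hook bar at its root, (30, 0, 235) mm in the stand's frame, its axes the stand's; from here the bar's top rises only 3 mm to x = -8 mm, then turns up. The large dipper's eye belongs here: its wires then touch the plate and its foot is 39 mm above the worktop. A dipper let go swings its cup a little back until its wires rest on what is behind
- hook_tip (a point): top of the hook's upturned tip, (-21, 0, 254) mm in the stand's frame. Loops are threaded on from the front over this tip, handle towards the plate and cup forward, then lowered. Each next handle plane lies at least 7 mm in front of the one before; 10 to 14 mm leaves room all round while lowering
- glass_cup: small clear glass cup, 72 mm across, 62 mm high, standing behind the dippers; origin under its centre; to be left alone
- shaker: shaker with a grey top, 44 mm across, 90 mm high, standing behind the dippers; origin under its centre; to be left alone
- opener: bottle opener with a white handle, 174x41x20 mm, lying in front to the right of the stand; origin under its centre, x along it; to be left alone
Mind the look-alikes: they are no part of the job. What is shaped like the small but black or purple is not meant.

How it is judged:
On the way, in this order (a step that is already met when the one before it is completed fails the run):
1. the large dipper hangs on the hook by its loop, let go (x of large_eye in the frame of hook_seat between -0.042 and 0.01 m and y of large_eye in the frame of hook_seat between -0.008 and 0.008 m and z of large_eye in the frame of hook_seat between -0.006 and 0.01 m and angle between large's own z axis and vertical below 0.25 rad and x of large in the frame of hook_seat between -0.11 and -0.02 m and linear speed of large below 0.03 m/s and contact force between the fingers and large below 0.1 N), for 0.2 s.
2. the middle dipper hangs on the hook, nested in the large one, let go (x of large_eye in the frame of hook_seat between -0.042 and 0.01 m and y of large_eye in the frame of hook_seat between -0.008 and 0.008 m and z of large_eye in the frame of hook_seat between -0.006 and 0.01 m and angle between each of large, middle's own z axis and vertical below 0.25 rad and x of large in the frame of hook_seat between -0.11 and -0.02 m and x of middle_eye in the frame of hook_seat between -0.042 and 0.01 m and y of middle_eye in the frame of hook_seat between -0.008 and 0.008 m and z of middle_eye in the frame of hook_seat between -0.006 and 0.01 m and horizontal distance between middle and large below 0.018 m and z of middle in the frame of large between 0 and 0.02 m and linear speed of middle below 0.03 m/s and contact force between the fingers and middle below 0.1 N), for 0.2 s.
3. the small dipper hangs on the hook, nested in the middle one, let go (x of large_eye in the frame of hook_seat between -0.042 and 0.01 m and y of large_eye in the frame of hook_seat between -0.008 and 0.008 m and z of large_eye in the frame of hook_seat between -0.006 and 0.01 m and angle between each of large, middle, small's own z axis and vertical below 0.25 rad and x of large in the frame of hook_seat between -0.11 and -0.02 m and x of middle_eye in the frame of hook_seat between -0.042 and 0.01 m and y of middle_eye in the frame of hook_seat between -0.008 and 0.008 m and z of middle_eye in the frame of hook_seat between -0.006 and 0.01 m and horizontal distance between middle and large below 0.018 m and z of middle in the frame of large between 0 and 0.02 m and x of small_eye in the frame of hook_seat between -0.042 and 0.01 m and y of small_eye in the frame of hook_seat between -0.008 and 0.008 m and z of small_eye in the frame of hook_seat between -0.006 and 0.01 m and horizontal distance between small and middle below 0.018 m and z of small in the frame of middle between 0 and 0.02 m and linear speed of small below 0.03 m/s and contact force between the fingers and small below 0.1 N), for 0.2 s.
At the end, for the whole second after the job is handed in: All three loops are over the hook bar (bend within 8 mm sideways and -6 to +10 mm in height of the seat), dippers within 0.25 rad of upright; middle cup in the large, small in the middle (centres within 18 mm in plan, foot 0 to 20 mm above the outer one's foot); released, slower than 0.03 m/s (all of step 3 and linear speed of each of large, middle below 0.03 m/s and contact force between the fingers and large below 0.1 N and contact force between the fingers and middle below 0.1 N); the robot touches nothing.
It fails at once if the glass cup, shaker or opener is moved more than 25 mm or tipped (distance of any of glass_cup, shaker, opener from where it was at the start of the episode above 0.025 m or angle between any of glass_cup, shaker, opener's own z axis and vertical above 0.5 rad).
It fails at once if a dipper is knocked over (angle between any of large, middle, small's own z axis and vertical above 1 rad).
It fails at once if a dipper is dropped (faster than 0.5 m/s out of the fingers) ((linear speed of large above 0.5 m/s and contact force between the fingers and large below 0.05 N) or (linear speed of middle above 0.5 m/s and contact force between the fingers and middle below 0.05 N) or (linear speed of small above 0.5 m/s and contact force between the fingers and small below 0.05 N)).
It also fails if it takes over 72 s, if anything falls off the work surface, if the arm or the gripper's body presses on something with over 40 N, if the wrist force passes 120 N, or if a joint passes its speed limit or range.

## Robot

A 6-joint arm with a two-finger parallel gripper is mounted at the origin on a cart in front of the work surface, level with it; the furniture and walls round the work are solid. World frame = base frame: x ahead of the robot, y to its left, z up, the work surface at z = 0. Lengths are in m, angles in rad, forces in N, time in s.
With the tool pointing down it reaches from about 0.4 to 0.825 m from the base axis. Payload 7 kg.
Tool frame: the origin (TCP) lies midway between the tips of the shut fingers; the grasp point (between the pads) lies 19 mm behind it; z points along the fingers, y is the line along which they close (so a half turn about z gives the same grasp; the last joint's range is limited). The gripper opens to 85 mm and grips with 20 to 120 N. Pads are 22 mm wide; open, the fingers measure 114 mm over their backs; the gripper's body (76 mm by 85 mm) begins 54 mm behind the grasp point. The pads swing forward as they close: fully open they stand 13 mm farther back than shut.
Start: joints at [-0.9, 0.359, 0.012, 0, -1.224, -0.288], TCP at [0.252, -0.626, 0.231] pointing down, gripper open.
Joint ranges: [-3.07, 3.07], [-1.43, 2.12], [-1.02, 1.25], [-3.03, 1.67], [-3.05, -0], [-3.03, 3.03]. Speed limits (rad/s): [2.39, 2.39, 3.01, 3.14, 3.14, 3.14].

## Interface

Orientations are given as a 3x3 rotation matrix whose columns are the frame's x, y, z axes.
In Python, from cell import r, imaging, close_job gives the robot as it stands.
- The arm moves only by the tool carry_out, never from a script. Its argument "motion" is a list of rows, each a list of 3 entries, a list of its own where there are three numbers: the opening in per cent of the stroke, from 0 (shut) to 100 (fully open), then the shift along the tool's x, y, z in mm, then the turn, a rotation vector about the tool's x, y, z in rad. In form: [[claw, [tx, ty, tz], [wx, wy, wz]], ...]. A call has 1 to 10 rows; each row shifts and turns the commanded pose from where the row before left it, along the tool's axes as they then stand; what a row does not reach is not made up. A row lasts 1/12 s, in which the tool goes at most 41.7 mm and 7.16 degrees, less where a joint would pass 70% of its speed; a pose out of reach is approached as far as the arm can. A call with a gripper value outside its range is refused whole. The fingers move at their own pace and stop on an object; the grip force is fixed at half the most. Time passes only in rows, so rows that do not move let the fingers close. It gives the time, the measured TCP pose, the force, the opening and the grip force at its end, in the units of the state.
- r.observe(): the state, without advancing time (a new reading comes with each control period).
- imaging.read_camera(name): name is "side" or "top"; returns (picture, depth): 420x560x3 uint8, red, green, blue; 420x560 float32, m along the optical axis (not along the pixel's ray), 0 where there is no reading.
- imaging.camera_info(name): a dict with "vfov" (degrees; the focal length in pixels is half the picture's height over the tangent of half this angle, whatever the lens; pixels are square), "cx", "cy" (the principal point, pixels), "world_to_cam" (4x4, takes a point from world to camera coordinates). Camera axes: x right, y down, z forward; pixel columns grow to the right and rows downward; lengths in m; the calibration is good to about 2 mm. A picture is of the moment at which its call begins. camera_info takes no time and is no camera call.
- close_job(): hands the job in; it is judged then, once.
Trained networks look in the newest picture that a camera, given by its name, has taken for a name from the list of things; names that differ only in an ending like _2 or _b are one class to them, and where a whole thing is asked for, a point or a joint stands for the part that bears it (a point fixed in the world has none). Each returns a list of dicts, best first, with "conf" (0 to 1); they miss things now and then, are a little off and sometimes report something else, mostly with a low value. They report only what shows in the picture. A call takes as long as a camera call. They do not tell look-alikes from the thing itself.
- imaging.recognise(thing, camera): "box" ([centre column, centre row, width, height] in pixels, round what is visible of it).
- imaging.silhouettes(thing, camera): "pixels" (420x560 bool, what is visible of it) and "box" ([centre column, centre row, width, height] in pixels, round what is visible of it).
The state is a dict: "t": time; "q": joint angles; "dq": joint speeds; "joint_torque": joint torques, N m; "eef_pos": TCP position; "orientation": TCP orientation; "ft_force": force on the tool from outside, world axes, zero at the start; "moment": the same for the moment, N m; "gripper_width": finger opening in m; "grasp_force": force on a finger pad.
Only numpy, scipy, OpenCV 4.12 (cv2) and the standard library are available. Lean on these libraries where they do the work, as an engineer would, in place of code of your own. Each camera call takes 0.05 s, during which the arm holds its last target. There are 200 camera calls.

## Working session

There is one attempt and no reset: what is moved stays moved. The work goes in short steps, Python scripts to look and compute and a tool call to move; the robot and the scene stay as the last step left them, time stands still between calls to the robot, and variables do not carry over. Pictures are saved under pics/ and viewed, at most 10 in all, crops included, and the job is handed in when it is done.

Besides the shell and the picture viewer there is one more tool, called after ">>>" by a JSON object that holds its "name" and its "arguments". carry_out: Moves the arm, as the interface text tells. Its arguments: {"type":"object","properties":{"motion":{"type":"array"}},"required":["motion"]}

```bash
mkdir -p pics; ls; cat > h.py <<'E'
import numpy as np, cv2
from cell import r, imaging, close_job
def cam(n):
    p,d=imaging.read_camera(n); i=imaging.camera_info(n)
    return p,d,i
def pts(d,i,mask):
    f=d.shape[0]/2/np.tan(np.radians(i['vfov'])/2)
    v,u=np.nonzero(mask&(d>0)); z=d[v,u]
    c=np.c_[(u-i['cx'])*z/f,(v-i['cy'])*z/f,z,np.ones(len(z))]
    return (c@np.linalg.inv(np.array(i['world_to_cam'])).T)[:,:3]
def save(n,p): cv2.imwrite('pics/'+n,cv2.cvtColor(p,cv2.COLOR_RGB2BGR))
E
python3 - <<'E'
from h import *
s=r.observe(); print(s['t'],s['eef_pos'],s['orientation'],s['gripper_width'])
out=[]
for n in('side','top'):
    p,d,i=cam(n); save(n+'0.png',p); print(n,i)
    np.savez(n+'.npz',p=p,d=d)
    for t in('large','middle','small','stand','glass_cup','shaker','opener'):
        for o in imaging.silhouettes(t,n):
            if o['conf']<.2: continue
            w=pts(d,i,o['pixels'])
            print(t,round(o['conf'],2),np.round(o['box']),np.round(np.percentile(w,[2,50,98],axis=0),3).tolist() if len(w) else None)
E
```

```text
pics
0.0 [ 0.25192675 -0.62569983  0.23035947] [[-9.27672867e-01 -3.73393245e-01 -7.32803295e-04]
 [-3.73393945e-01  9.27671671e-01  1.49453851e-03]
 [ 1.21750271e-04  1.66006714e-03 -9.99998615e-01]] 0.08546081803887434
side {'vfov': 55.04451521469362, 'cx': 274.31942790050437, 'cy': 208.16107149021457, 'world_to_cam': array([[-0.90590652, -0.42269812, -0.025684  ,  0.54599231],
       [-0.12905796,  0.33333853, -0.93393226,  0.20370764],
       [ 0.40333288, -0.8427406 , -0.3565261 ,  1.06063902],
       [ 0.        ,  0.        ,  0.        ,  1.        ]])}
large 0.97 [253. 294.  47. 100.] [[0.415, 0.168, -0.002], [0.475, 0.39, 0.026], [0.651, 0.451, 0.185]]
large 0.35 [257. 270.  19.  71.] [[0.499, 0.263, 0.004], [0.526, 0.297, 0.027], [0.541, 0.306, 0.178]]
middle 0.89 [280. 250.  25.  70.] [[0.464, 0.142, 0.002], [0.506, 0.186, 0.029], [0.534, 0.206, 0.181]]
small 0.75 [256. 270.  16.  62.] [[0.499, 0.25, -0.001], [0.526, 0.296, 0.026], [0.542, 0.306, 0.151]]
small 0.53 [198. 280.  15.  43.] [[0.566, 0.442, 0.084], [0.574, 0.447, 0.123], [0.591, 0.456, 0.183]]
stand 0.97 [277.
[... 977 characters left out ...]
 18.  14.] [[0.497, 0.262, -0.003], [0.521, 0.285, 0.018], [0.54, 0.299, 0.185]]
small 0.52 [204. 198.  23.  13.] [[0.57, 0.32, -0.003], [0.59, 0.348, 0.021], [0.609, 0.369, 0.185]]
small 0.48 [182. 198.  11.  19.] [[0.567, 0.406, -0.003], [0.586, 0.43, 0.015], [0.605, 0.45, 0.041]]
stand 0.89 [307. 199.  44.  40.] [[0.524, -0.073, 0.005], [0.591, 0.0, 0.013], [0.663, 0.067, 0.237]]
glass_cup 0.68 [253. 176.  26.  22.] [[0.642, 0.157, 0.0], [0.677, 0.194, 0.014], [0.703, 0.223, 0.065]]
shaker 0.68 [200. 172.  17.  12.] [[0.656, 0.349, 0.001], [0.672, 0.363, 0.078], [0.694, 0.392, 0.091]]
opener 0.71 [364. 254.  38.  31.] [[0.362, -0.272, 0.005], [0.422, -0.217, 0.013], [0.462, -0.145, 0.02]]
```

```bash
python3 - <<'E'
from h import *
a=np.load('top.npz')['p'][130:290,150:400]; b=np.load('side.npz')['p'][150:360,160:380]
save('t1.png',cv2.resize(a,None,fx=3,fy=3,interpolation=cv2.INTER_CUBIC)); save('s1.png',cv2.resize(b,(628,600),interpolation=cv2.INTER_CUBIC))
E
```

```text
(no output)
```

View pics/t1.png

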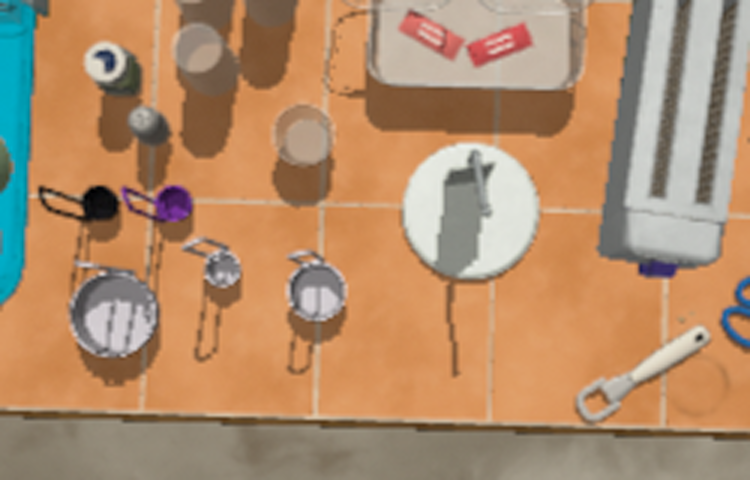

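View pics/s1.png

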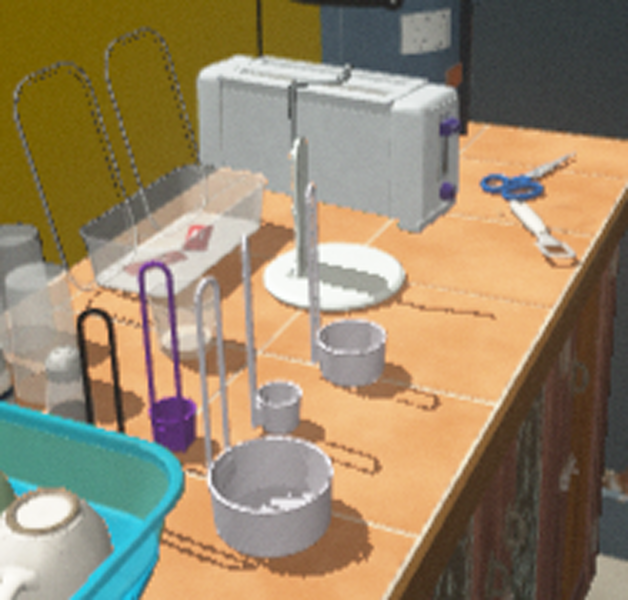

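The top crop shows the large dipper at (113,313), the small at (222,268), the middle at (316,290), and the stand at (470,210) with its hook pointing towards the robot. The black and purple look-alikes stand behind and to the left. I'll fit the models to the depth next.

```bash
cat >> h.py <<'E'
from scipy.spatial import cKDTree
from scipy.optimize import least_squares
D={'large':(48,46,50.5,201),'middle':(33,40,35.5,194),'small':(20,34,22.5,187)}
def handle(hx,top,z0):
    z=np.arange(z0,top-14,1.5); a=np.linspace(0,np.pi,25)
    y=np.r_[z*0+11.5,z*0-11.5,11.5*np.cos(a)]; zz=np.r_[z,z,top-14+11.5*np.sin(a)]
    c=np.c_[np.full(len(y),hx),y,zz]
    return np.concatenate([c+[2.2*np.cos(t),2.2*np.sin(t),0] for t in np.arange(0,6.2,1.05)]+[c[-25:]+[0,0,2.4]])
def model(n):
    R,h,hx,top=D[n]; t=np.linspace(0,2*np.pi,120)
    P=[np.c_[q*np.cos(t),q*np.sin(t),np.full(120,z)] for z in np.arange(1,h+.1,2.) for q in(R,R-2)]
    P+=[np.c_[q*np.cos(t),q*np.sin(t),np.full(120,2.5)] for q in np.arange(0,R-2,2.)]
    return np.concatenate(P+[handle(hx,top,4)])/1000
def stand():
    t=np.linspace(0,2*np.pi,240)
    P=[np.c_[q*np.cos(t),q*np.sin(t),np.full(240,12.)] for q in np.arange(4,81,3.)]
    P+=[np.c_[80*np.cos(t),80*np.sin(t),np.full(240,z)] for z in np.arange(2.,12,2)]
    y,z=np.meshgrid(np.arange(-25,25.1,2),np.arange(12,171,2.)); y,z=y.ravel(),z.ravel(); k=(z<145)|(y**2+(z-145)**2<625)
    P+=[np.c_[y*0+x,y,z][k] for x in(32.5,)]
    L=np.array([[40,20],[40,170],[40,224],[38,229],[30,231],[-8,234],[-17,239],[-21,250]])
    l=np.concatenate([np.linspace(L[i],L[i+1],int(np.hypot(*(L[i+1]-L[i]))/1.5)+2) for i in range(len(L)-1)])
    for a in np.arange(0,6.2,.78):
        P.append(np.c_[l[:,0],l[:,0]*0+4*np.cos(a),l[:,1]+4*np.sin(a)])
    return np.concatenate(P)/1000
def fit(P,M,x0,yaws,free=()):
    T=cKDTree(M)
    def loc(p):
        c,s=np.cos(p[2]),np.sin(p[2]); q=P-[p[0],p[1],0]
        return np.c_[q[:,0]*c+q[:,1]*s,-q[:,0]*s+q[:,1]*c,q[:,2]]
    f=lambda p:np.minimum(T.query(loc(p))[0],.03)
    best=min((least_squares(f,[*x0,y],loss='soft_l1',f_scale=.003,diff_step=1e-4,x_scale=[.01,.01,.1]) for y in yaws),key=lambda o:o.cost)
    return best.x,np.median(f(best.x)),np.mean(f(best.x)),loc(best.x)
E
cat > f0.py <<'E'
from h import *
C={n:(np.load(n+'.npz')['d'],imaging.camera_info(n)) for n in('side','top')}
W={n:pts(d,i,d>0) for n,(d,i) in C.items()}
for n,c,rad in(('large',(.46,.405),.08),('middle',(.49,.175),.07),('small',(.51,.28),.055),('stand',(.59,.0),.11)):
    for cams in(('side',),('top',),('side','top')):
        P=np.concatenate([W[k] for k in cams]); P=P[(np.hypot(P[:,0]-c[0],P[:,1]-c[1])<rad)&(P[:,2]>.008)&(P[:,2]<.27)]
        P=P[::max(1,len(P)//3000)]
        p,md,mn,L=fit(P,stand() if n=='stand' else model(n),c,np.arange(-1,1,.4) if n=='stand' else np.arange(-3,3,.5))
        hi=L[L[:,2]>.07]
        print(n,cams,len(P),np.round(p,4),round(md,4),round(mn,4),'handle n,med',len(hi),np.round(np.median(hi,0),4) if len(hi) else'')
E
python3 f0.py
```

```text
large ('side',) 1487 [ 0.4611  0.4044 -0.1325] 0.0011 0.0012 handle n,med 248 [0.05   0.0078 0.1381]
large ('top',) 278 [ 0.4602  0.3992 -0.0819] 0.0013 0.0022 handle n,med 28 [ 0.0502 -0.0122  0.1908]
large ('side', 'top') 1765 [ 0.4606  0.4034 -0.1169] 0.0012 0.0016 handle n,med 276 [ 0.0503 -0.0017  0.1421]
middle ('side',) 658 [0.4946 0.1744 0.2275] 0.001 0.0012 handle n,med 159 [0.0353 0.0066 0.13  ]
middle ('top',) 150 [0.4932 0.1703 0.2369] 0.0018 0.0028 handle n,med 25 [0.0353 0.0017 0.1866]
middle ('side', 'top') 808 [0.4943 0.1736 0.2357] 0.0012 0.0017 handle n,med 184 [0.0355 0.0041 0.135 ]
small ('side',) 406 [0.5169 0.2831 0.4683] 0.001 0.0011 handle n,med 119 [0.022  0.0108 0.1315]
small ('top',) 111 [0.5159 0.2783 0.5035] 0.0013 0.0023 handle n,med 31 [ 0.0226 -0.0008  0.1738]
small ('side', 'top') 517 [0.5166 0.2823 0.4626] 0.0011 0.0016 handle n,med 150 [0.0222 0.0101 0.1362]
stand ('side',) 1011 [0.5941 0.0038 0.1734] 0.0018 0.0019 handle n,med 274 [0.0326 0.0002 0.1519]
stand ('top',) 1455 [ 0.5931 -0.0014  0.1875] 0.0021 0.0024 handle n,med 131 [0.032  0.0007 0.1867]
stand ('side', 'top') 2466 [0.5941 0.0009 0.1787] 0.002 0.0023 handle n,med 405 [0.0325 0.0018 0.162 ]
```

```bash
cat >> h.py <<'E'
import json
from scipy.spatial.transform import Rotation as Ro
def Rd(yaw): # tool down, tool x at world yaw
    c,s=np.cos(yaw),np.sin(yaw); return np.array([[c,s,0],[s,-c,0],[0,0,-1.]])
def plan(way,claw,vmax=38,wmax=.115):
    s=r.observe(); p=np.array(s['eef_pos']); R=np.array(s['orientation']); rows=[]
    for q,yaw in way:
        q=np.array(q); rv=Ro.from_matrix(R.T@Rd(yaw)).as_rotvec()
        n=int(np.ceil(max(np.linalg.norm(q-p)*1000/vmax,np.linalg.norm(rv)/wmax,1)))
        p0,R0=p.copy(),R.copy()
        for k in range(1,n+1):
            t=np.round(R.T@(p0+(q-p0)*k/n-p)*1000,1 if n<4 else 0)
            w=np.round(Ro.from_matrix(R.T@(R0@Ro.from_rotvec(rv*k/n).as_matrix())).as_rotvec(),3 if n<4 else 2)
            rows.append([claw,t.tolist(),w.tolist()]); p=p+R@t/1000; R=R@Ro.from_rotvec(w).as_matrix()
    print(len(rows),np.round(s['eef_pos'],4),round(s['t'],2)); print(json.dumps(rows).replace('.0,',',').replace('.0]',']').replace(' ',''))
E
python3 - <<'E'
from h import *
# large handle world
y=-.115; p=np.array([.4606,.403])+.0505*np.array([np.cos(y),np.sin(y)]); print(p)
plan([([.42,-.4,.36],-1.9),([.49,-.1,.38],-.9),([.5,.2,.38],-.115),([*(p-[.003,0]),.30],-.115)],100)
E
```

```text
[0.51076644 0.39720529]
32 [ 0.2521 -0.6261  0.2313] 0.8
[[100,[-27,16,-14],[0,-0,-0.1]],[100,[-28,14,-15],[0,-0,-0.09]],[100,[-29,11,-14],[0,0,-0.1]],[100,[-30,8,-14],[0,0,-0.09]],[100,[-31,5,-15],[0,0,-0.1]],[100,[-32,2,-14],[0,0,-0.09]],[100,[-31,-0,-14],[0,0,-0.1]],[100,[-31,-4,-14],[0,0,-0.09]],[100,[-31,-7,-15],[0,0,-0.1]],[100,[-34,3,-2],[0,0,-0.11]],[100,[-34,0,-2],[0,0,-0.11]],[100,[-34,-4,-3],[0,0,-0.11]],[100,[-33,-8,-2],[0,0,-0.11]],[100,[-33,-11,-2],[0,0,-0.11]],[100,[-31,-15,-2],[0,0,-0.12]],[100,[-28,-18,-2],[0,0,-0.11]],[100,[-27,-22,-3],[0,0,-0.11]],[100,[-24,-24,-2],[0,0,-0.11]],[100,[-29,-24,0],[-0,0,-0.1]],[100,[-26,-27,0],[-0,0,-0.1]],[100,[-23,-30,0],[-0,0,-0.09]],[100,[-20,-31,0],[-0,0,-0.1]],[100,[-17,-34,0],[-0,0,-0.1]],[100,[-14,-35,0],[-0,0,-0.1]],[100,[-10,-36,0],[-0,0,-0.1]],[100,[-7,-37,0],[-0,0,-0.09]],[100,[-3,-33,13],[-0,0,-0]],[100,[-2,-32,14],[-0,0,-0]],[100,[-3,-33,13],[-0,0,-0]],[100,[-2,-33,14],[-0,0,-0]],[100,[-3,-33,13],[-0,0,-0]],[100,[-2,-32,13],[-0,0,-0]]]
```

>>> {"name": "carry_out", "arguments": {"motion": [[100, [-27, 16, -14], [0, 0, -0.1]], [100, [-28, 14, -15], [0, 0, -0.09]], [100, [-29, 11, -14], [0, 0, -0.1]], [100, [-30, 8, -14], [0, 0, -0.09]], [100, [-31, 5, -15], [0, 0, -0.1]], [100, [-32, 2, -14], [0, 0, -0.09]], [100, [-31, 0, -14], [0, 0, -0.1]], [100, [-31, -4, -14], [0, 0, -0.09]], [100, [-31, -7, -15], [0, 0, -0.1]], [100, [-34, 3, -2], [0, 0, -0.11]]]}}

```text
t: 1.63
eef_pos: [0.431, -0.3664, 0.3646]
orientation: [[-0.211, -0.977, 0.003], [-0.977, 0.211, -0.002], [0.002, -0.003, -1.0]]
ft_force: [0.5, 0.8, 0.6]
gripper_width: 0.0851
grasp_force: 0.0
```

>>> {"name": "carry_out", "arguments": {"motion": [[100, [-34, 0, -2], [0, 0, -0.11]], [100, [-34, -4, -3], [0, 0, -0.11]], [100, [-33, -8, -2], [0, 0, -0.11]], [100, [-33, -11, -2], [0, 0, -0.11]], [100, [-31, -15, -2], [0, 0, -0.12]], [100, [-28, -18, -2], [0, 0, -0.11]], [100, [-27, -22, -3], [0, 0, -0.11]], [100, [-24, -24, -2], [0, 0, -0.11]], [100, [-29, -24, 0], [0, 0, -0.1]], [100, [-26, -27, 0], [0, 0, -0.1]]]}}

```text
t: 2.47
eef_pos: [0.4916, -0.0233, 0.3806]
orientation: [[0.769, -0.64, 0.001], [-0.64, -0.769, 0.0], [0.0, -0.001, -1.0]]
ft_force: [0.3, -0.2, -0.4]
gripper_width: 0.0857
grasp_force: 0.0
```

>>> {"name": "carry_out", "arguments": {"motion": [[100, [-23, -30, 0], [0, 0, -0.09]], [100, [-20, -31, 0], [0, 0, -0.1]], [100, [-17, -34, 0], [0, 0, -0.1]], [100, [-14, -35, 0], [0, 0, -0.1]], [100, [-10, -36, 0], [0, 0, -0.1]], [100, [-7, -37, 0], [0, 0, -0.09]], [100, [-3, -33, 13], [0, 0, 0]], [100, [-2, -32, 14], [0, 0, 0]], [100, [-3, -33, 13], [0, 0, 0]], [100, [-2, -33, 14], [0, 0, 0]]]}}

```text
t: 3.3
eef_pos: [0.505, 0.3333, 0.3262]
orientation: [[0.993, -0.118, 0.001], [-0.118, -0.993, 0.001], [0.001, -0.001, -1.0]]
ft_force: [1.4, -0.2, 0.4]
gripper_width: 0.0855
grasp_force: 0.0
```

```bash
python3 - <<'E'
from h import *
plan([([.508,.396,.26],-.115),([.508,.396,.163],-.115)],100,vmax=34)
E
```

```text
6 [0.505  0.3333 0.3262] 3.3
[[100,[-1.5,-20.8,22.1],[-0,-0,-0.001]],[100,[-1.5,-20.9,22],[-0.001,-0,-0.001]],[100,[-1.4,-20.9,22.1],[0,-0.001,-0.001]],[100,[0,0,32.3],[0,0,-0]],[100,[0,0,32.4],[0,0,-0]],[100,[0,0,32.3],[0,0,-0]]]
```

>>> {"name": "carry_out", "arguments": {"motion": [[100, [-1.5, -20.8, 22], [0, 0, 0]], [100, [-1.5, -20.9, 22], [0, 0, 0]], [100, [-1.4, -20.9, 22], [0, 0, 0]], [100, [0, 0, 25], [0, 0, 0]], [100, [0, 0, 25], [0, 0, 0]], [100, [0, 0, 25], [0, 0, 0]], [100, [0, 0, 22], [0, 0, 0]], [60, [0, 0, 0], [0, 0, 0]], [45, [0, 0, 0], [0, 0, 0]], [45, [0, 0, 0], [0, 0, 0]]]}}

```text
t: 4.13
eef_pos: [0.5091, 0.3948, 0.1649]
orientation: [[0.993, -0.118, 0.002], [-0.118, -0.993, 0.001], [0.001, -0.001, -1.0]]
ft_force: [-0.1, -0.5, 1.0]
gripper_width: 0.0516
grasp_force: 0.0
```

```bash
python3 - <<'E'
from h import *
s=r.observe(); print(s['eef_pos'],s['gripper_width'],s['ft_force'])
ps=[]
for n in('side','top'):
    p,d,i=cam(n); w=np.array(i['world_to_cam'])@[*s['eef_pos'],1]; f=210/np.tan(np.radians(i['vfov'])/2)
    u,v=int(w[0]/w[2]*f+i['cx']),int(w[1]/w[2]*f+i['cy']); print(n,u,v)
    cv2.circle(p,(u,v),1,(255,0,0),-1)
    ps.append(cv2.resize(p[v-50:v+50,u-50:u+50],(400,400),interpolation=cv2.INTER_CUBIC))
save('g1.png',np.hstack(ps))
E
```

```text
[0.5091358  0.39483939 0.16489003] 0.05162639724491955 [-0.12643752 -0.50209131  0.99566307]
side 234 261
top 181 218
```

View pics/g1.png

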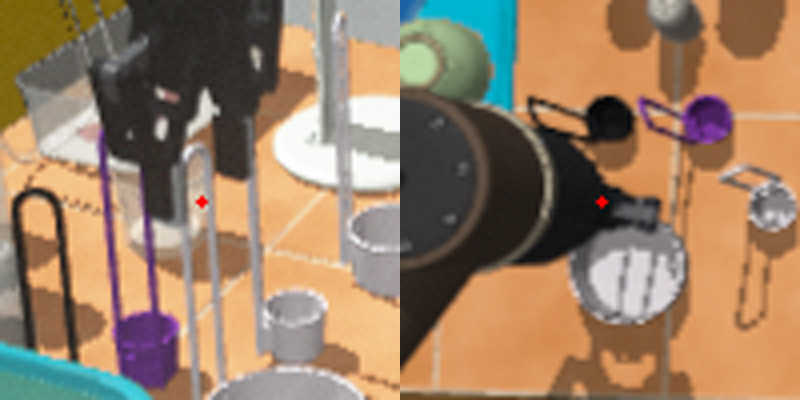

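The handle loop (side panel, about (197,150)) sits between the two fingertips at (160,215) and (235,175), and the projected TCP matches. I'll close and lift.

>>> {"name": "carry_out", "arguments": {"motion": [[20, [0, 0, 0], [0, 0, 0]], [10, [0, 0, 0], [0, 0, 0]], [10, [0, 0, 0], [0, 0, 0]], [10, [0, 0, 0], [0, 0, 0]], [10, [0, 0, 0], [0, 0, 0]], [10, [0, 0, -5], [0, 0, 0]], [10, [0, 0, -10], [0, 0, 0]], [10, [0, 0, -15], [0, 0, 0]], [10, [0, 0, -15], [0, 0, 0]], [10, [0, 0, 0], [0, 0, 0]]]}}

```text
t: 5.07
eef_pos: [0.5094, 0.3951, 0.212]
orientation: [[0.993, -0.118, 0.003], [-0.118, -0.993, 0.003], [0.003, -0.003, -1.0]]
ft_force: [0.7, 0.1, 0.1]
gripper_width: 0.0258
grasp_force: 59.1
```

```bash
python3 - <<'E'
from h import *
plan([([.508,.395,.385],-.118),([.53,.2,.385],.03),([.523,-.011,.385],.18),([.523,-.011,.255],.18)],10,vmax=30,wmax=.06)
E
```

```text
26 [0.5094 0.3951 0.212 ] 5.07
[[10,[-0,-0,-29],[-0,-0,-0]],[10,[-0,-0,-29],[-0,-0,-0]],[10,[-0,-0,-29],[-0,-0,-0]],[10,[-1,-0,-28],[-0,-0,-0]],[10,[0,-0,-29],[-0,-0,-0]],[10,[0,-0,-29],[-0,-0,-0]],[10,[6,27,-0],[-0,-0,-0.02]],[10,[6,28,-0],[-0,-0,-0.02]],[10,[6,27,-0],[-0,-0,-0.02]],[10,[4,28,-0],[-0,-0,-0.02]],[10,[5,27,-0],[-0,-0,-0.03]],[10,[3,28,-0],[-0,-0,-0.02]],[10,[3,28,-1],[-0,-0,-0.02]],[10,[-2,26,-0],[-0,-0,-0.02]],[10,[-2,27,-0],[-0,-0,-0.02]],[10,[-3,26,-0],[-0,-0,-0.02]],[10,[-3,26,-0],[-0,-0,-0.01]],[10,[-4,26,-0],[-0,-0,-0.02]],[10,[-4,26,-0],[-0,-0,-0.02]],[10,[-4,26,-0],[-0,-0,-0.02]],[10,[-5,26,-0],[-0,-0,-0.02]],[10,[-0,0,26],[-0,-0,0]],[10,[-0,0,26],[-0,-0,0]],[10,[-1,0,26],[-0,-0,0]],[10,[0,0,26],[-0,-0,0]],[10,[0,0,26],[-0,-0,0]]]
```

>>> {"name": "carry_out", "arguments": {"motion": [[10, [0, 0, -20], [0, 0, 0]], [10, [0, 0, -29], [0, 0, 0]], [10, [0, 0, -29], [0, 0, 0]], [10, [0, 0, -29], [0, 0, 0]], [10, [0, 0, -29], [0, 0, 0]], [10, [0, 0, -27], [0, 0, 0]], [10, [0, 0, -10], [0, 0, 0]], [10, [6, 15, 0], [0, 0, -0.02]], [10, [6, 27, 0], [0, 0, -0.02]], [10, [6, 28, 0], [0, 0, -0.02]]]}}

```text
t: 5.9
eef_pos: [0.519, 0.3226, 0.3797]
orientation: [[0.998, -0.056, -0.002], [-0.056, -0.998, -0.001], [-0.002, 0.001, -1.0]]
ft_force: [0.6, -0.3, -1.8]
gripper_width: 0.0253
grasp_force: 59.4
```

>>> {"name": "carry_out", "arguments": {"motion": [[10, [5, 28, 0], [0, 0, -0.02]], [10, [5, 27, 0], [0, 0, -0.03]], [10, [3, 28, 0], [0, 0, -0.02]], [10, [3, 28, 0], [0, 0, -0.02]], [10, [-2, 27, 0], [0, 0, -0.02]], [10, [-2, 27, 0], [0, 0, -0.02]], [10, [-3, 26, 0], [0, 0, -0.02]], [10, [-3, 26, 0], [0, 0, -0.02]], [10, [-4, 26, 0], [0, 0, -0.02]], [10, [-4, 26, 0], [0, 0, -0.02]]]}}

```text
t: 6.73
eef_pos: [0.527, 0.0512, 0.3803]
orientation: [[0.988, 0.152, -0.002], [0.152, -0.988, 0.0], [-0.001, -0.0, -1.0]]
ft_force: [0.0, 0.1, -2.1]
gripper_width: 0.0258
grasp_force: 59.4
```

>>> {"name": "carry_out", "arguments": {"motion": [[10, [-4, 26, 0], [0, 0, -0.02]], [10, [-5, 26, 0], [0, 0, -0.02]], [10, [-2, 14, 0], [0, 0, 0]], [10, [0, 0, 15], [0, 0, 0]], [10, [0, 0, 26], [0, 0, 0]], [10, [0, 0, 26], [0, 0, 0]], [10, [0, 0, 26], [0, 0, 0]], [10, [0, 0, 26], [0, 0, 0]], [10, [0, 0, 11], [0, 0, 0]], [10, [0, 0, 0], [0, 0, 0]]]}}

```text
t: 7.57
eef_pos: [0.526, -0.0148, 0.248]
orientation: [[0.982, 0.19, -0.006], [0.19, -0.982, -0.001], [-0.006, -0.0, -1.0]]
ft_force: [0.4, -0.4, -2.2]
gripper_width: 0.0258
grasp_force: 59.4
```

```bash
cat >> h.py <<'E'
ST={'side':(.5941,.0038,.1734),'top':(.5931,-.0014,.1875)}
def held(name,off=-2.,pic=None,hang=None):
    """pose of the held dipper relative to the stand, per camera; hang=(x,y,z,yaw) start otherwise from TCP"""
    s=r.observe(); R=np.array(s['orientation']); hx,top=D[name][2]/1000,D[name][3]/1000
    M=model(name); T=cKDTree(M); SM=stand(); 
    yaw=np.arctan2(R[1,0],R[0,0]); e=np.array(s['eef_pos']); fwd=np.array([np.cos(yaw),np.sin(yaw)])
    x0=hang if hang is not None else [*(e[:2]-fwd*(hx+off/1000)),e[2]+.038-top,yaw]
    print('TCP',np.round(e,4),'yaw',round(yaw,4))
    for n in('side','top'):
        p,d,i=cam(n); ok=(d>0)&(p.max(2)>70); P=pts(d,i,ok)
        sx,sy,sw=ST[n]; RS=Ro.from_euler('z',sw); LS=RS.inv().apply(P-[sx,sy,0])
        P=P[(cKDTree(SM).query(LS,distance_upper_bound=.007)[0]>.006)]
        def loc(q,P): return Ro.from_euler('zyx',q[3:6]).inv().apply(P-np.array(q[:3]))
        q=np.array([*x0,0,0.])
        for g in(.018,.010,.006):
            dd=T.query(loc(q,P),distance_upper_bound=g)[0]; Q=P[np.isfinite(dd)]
            if len(Q)<40: print(n,'few',len(Q)); break
            f=lambda q:np.r_[np.minimum(T.query(loc(q,Q))[0],.03),(q[5]*.02,)]
            q=least_squares(f,q,loss='soft_l1',f_scale=.002,diff_step=1e-4,x_scale=[.01,.01,.01,.1,.1,.1]).x
        eye=Ro.from_euler('zyx',q[3:6]).apply([hx,0,top-.005])+q[:3]
        es=RS.inv().apply(eye-[sx,sy,0]); cs=RS.inv().apply(q[:3]-[sx,sy,0])
        print(n,len(Q),'cost',round(f(q).mean(),4),'eye in stand mm',np.round(es*1000,1),'foot',np.round(cs*1000,1),'yawrel',round(q[3]-sw,3),'pitch,roll',np.round(q[4:6],3))
        if pic: save(pic+n+'.png',p)
E
python3 - <<'E'
from h import *
held('large',pic='L1')
a=cv2.imread('pics/L1side.png')[120:300,200:340]; b=cv2.imread('pics/L1top.png')[150:290,240:350]
cv2.imwrite('pics/L1.png',np.hstack([cv2.resize(a,(420,540),interpolation=2),cv2.resize(b,(380,540),interpolation=2)]))
E
```

```text
TCP [ 0.526  -0.0148  0.248 ] yaw 0.1908
side 847 cost 0.0015 eye in stand mm [-67.3  -0.8 280.8] foot [-117.8   -5.6   84.8] yawrel -0.004 pitch,roll [-0.004 -0.025]
top 246 cost 0.002 eye in stand mm [-70.   -6.9 285.1] foot [-112.3    0.    87.3] yawrel -0.011 pitch,roll [-0.035  0.039]
```

View pics/L1.png

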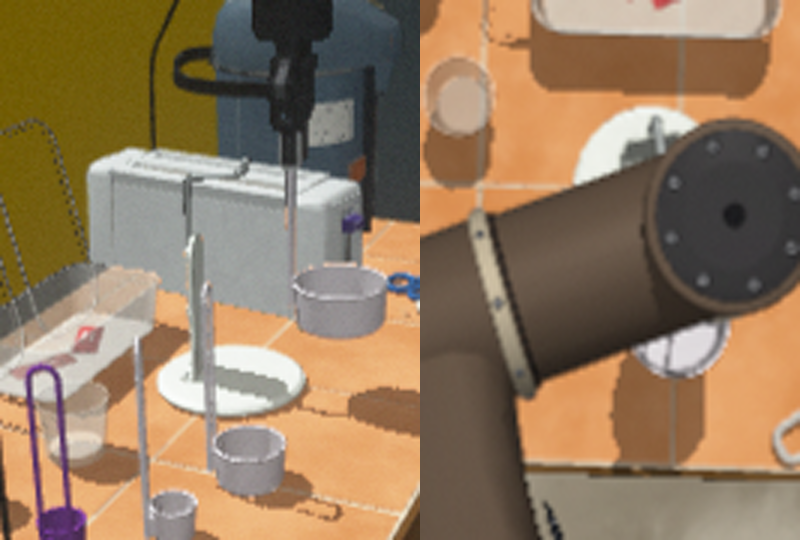

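The side view shows the large dipper held level in front of the stand, cup towards the robot. In the top view the arm hides the handle and only the cup shows. I'll refine the lateral offset with roll fixed at zero.

```bash
sed -i 's/q\[5\]\*.02,/q[5]*9,q[4]*PW,/; s/^ST=/PW=.02\nST=/' h.py; python3 - <<'E'
import h
from h import *
for n in('side','top'):
    d=np.load(n+'.npz')['d']; P=pts(d,imaging.camera_info(n),d>0); sx,sy,sw=ST[n]
    L=Ro.from_euler('z',sw).inv().apply(P-[sx,sy,0]); 
    for a,b in((-30,0),(0,25),(25,50)):
        k=L[(L[:,2]>.2)&(L[:,2]<.262)&(abs(L[:,1])<.015)&(L[:,0]>a/1e3)&(L[:,0]<b/1e3)]
        print(n,a,b,len(k),np.round(np.median(k,0)*1000,1) if len(k) else '')
held('large'); h.PW=9; held('large')
E
```

```text
side -30 0 29 [-17.6  -2.3 237.2]
side 0 25 17 [ 13.6  -0.5 231.8]
side 25 50 38 [ 38.4  -0.9 220.2]
top -30 0 24 [-11.9  -0.7 239.5]
top 0 25 22 [ 12.4  -0.6 235.4]
top 25 50 19 [ 3.460e+01 -1.000e-01  2.339e+02]
TCP [ 0.5283 -0.0145  0.2519] yaw 0.1915
side 835 cost 0.0016 eye in stand mm [-69.8  -2.2 284.7] foot [-113.   -5.   87.] yawrel 0.032 pitch,roll [-0.037 -0.   ]
top 225 cost 0.0019 eye in stand mm [-70.5   1.3 287.6] foot [-109.3   -0.6   89. ] yawrel -0.006 pitch,roll [-0.06  0.  ]
TCP [ 0.529  -0.0143  0.253 ] yaw 0.1915
side 851 cost 0.0015 eye in stand mm [-62.9  -2.6 283.7] foot [-113.4   -4.9   87.7] yawrel 0.044 pitch,roll [-0. -0.]
top 222 cost 0.0019 eye in stand mm [-6.020e+01  2.000e-01  2.837e+02] foot [-110.7   -0.3   87.7] yawrel 0.01 pitch,roll [-0. -0.]
```

>>> {"name": "carry_out", "arguments": {"motion": [[10, [6, -2, 0], [0, 0, 0]], [10, [10, 0, 0], [0, 0, 0]], [10, [12, 0, 0], [0, 0, 0]], [10, [12, 0, 0], [0, 0, 0]], [10, [12, 0, 0], [0, 0, 0]], [10, [12, 0, 0], [0, 0, 0]], [10, [12, 0, 0], [0, 0, 0]], [10, [10, 0, 0], [0, 0, 0]], [10, [0, 0, 0], [0, 0, 0]], [10, [0, 0, 0], [0, 0, 0]]]}}

```text
t: 8.7
eef_pos: [0.6126, 0.0039, 0.2504]
orientation: [[0.982, 0.19, -0.001], [0.19, -0.982, -0.0], [-0.001, 0.0, -1.0]]
ft_force: [-0.5, 0.7, -1.4]
gripper_width: 0.0255
grasp_force: 59.4
```

```bash
python3 - <<'E'
from h import *
held('large',pic='L2')
a=cv2.imread('pics/L2side.png')[130:270,210:320]; b=cv2.imread('pics/L2top.png')[150:290,240:350]
cv2.imwrite('pics/L2.png',np.hstack([cv2.resize(a,(440,560),interpolation=2),cv2.resize(b,(350,560),interpolation=2)]))
E
```

```text
TCP [0.6126 0.0039 0.2504] yaw 0.191
side 791 cost 0.0016 eye in stand mm [ 18.    1.4 282.9] foot [-27.7  -1.4  85.7] yawrel 0.039 pitch,roll [-0.024 -0.   ]
top 596 cost 0.0022 eye in stand mm [ 21.2   2.9 282.2] foot [-28.    2.4  85.9] yawrel 0.005 pitch,roll [-0.007  0.   ]
```

View pics/L2.png

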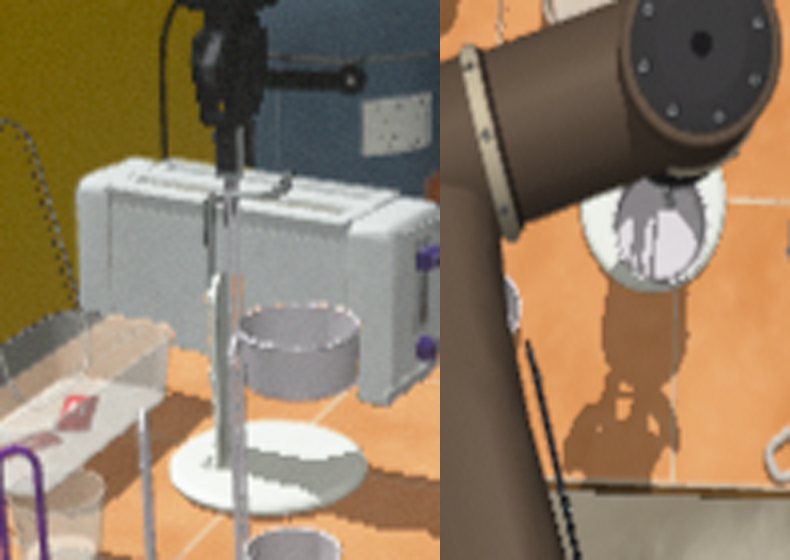

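The side view shows the loop past the upturned tip at (290,180), the wire just in front of the plate, and the cup level. I'll lower it slowly.

>>> {"name": "carry_out", "arguments": {"motion": [[10, [3, 1.5, 0], [0, 0, 0]], [10, [0, 0, 5], [0, 0, 0]], [10, [0, 0, 8], [0, 0, 0]], [10, [0, 0, 8], [0, 0, 0]], [10, [0, 0, 8], [0, 0, 0]], [10, [0, 0, 6], [0, 0, 0]], [10, [0, 0, 5], [0, 0, 0]], [10, [0, 0, 3], [0, 0, 0]], [10, [0, 0, 0], [0, 0, 0]], [10, [0, 0, 0], [0, 0, 0]]]}}

```text
t: 9.63
eef_pos: [0.6154, 0.0029, 0.2083]
orientation: [[0.982, 0.19, -0.0], [0.19, -0.982, -0.0], [-0.0, 0.0, -1.0]]
ft_force: [0.1, -0.3, -1.1]
gripper_width: 0.0258
grasp_force: 59.4
```

>>> {"name": "carry_out", "arguments": {"motion": [[10, [0, 0, 1], [0, 0, 0]], [10, [0, 0, 1], [0, 0, 0]], [10, [0, 0, 0], [0, 0, 0]]]}}

```text
t: 9.88
eef_pos: [0.6153, 0.0029, 0.2064]
orientation: [[0.982, 0.19, 0.0], [0.19, -0.982, 0.0], [0.0, -0.0, -1.0]]
ft_force: [-0.5, 0.9, -3.0]
gripper_width: 0.0259
grasp_force: 59.4
```

```bash
python3 - <<'E'
from h import *
held('large')
E
```

```text
TCP [0.6153 0.0029 0.2064] yaw 0.1912
side 726 cost 0.0017 eye in stand mm [ 18.1  -0.6 241.6] foot [-24.2  -2.6  43.7] yawrel 0.011 pitch,roll [-0.043 -0.   ]
top 555 cost 0.0023 eye in stand mm [ 23.8   2.4 238.1] foot [-24.4   0.7  41.5] yawrel 0.025 pitch,roll [-0.012  0.   ]
```

>>> {"name": "carry_out", "arguments": {"motion": [[10, [0, 0, 1], [0, 0, 0]], [10, [0, 0, 1], [0, 0, 0]], [10, [0, 0, 0], [0, 0, 0]], [10, [0, 0, 0], [0, 0, 0]]]}}

```text
t: 10.32
eef_pos: [0.6155, 0.0029, 0.2047]
orientation: [[0.982, 0.19, 0.001], [0.19, -0.982, -0.0], [0.001, 0.0, -1.0]]
ft_force: [-0.1, -0.6, 0.6]
gripper_width: 0.0254
grasp_force: 59.7
```

>>> {"name": "carry_out", "arguments": {"motion": [[10, [0, 0, 1], [0, 0, 0]], [10, [0, 0, 0], [0, 0, 0]], [10, [0, 0, 0], [0, 0, 0]]]}}

```text
t: 10.57
eef_pos: [0.6157, 0.0029, 0.2044]
orientation: [[0.982, 0.19, 0.001], [0.19, -0.982, -0.0], [0.001, 0.0, -1.0]]
ft_force: [-2.2, 1.2, 5.9]
gripper_width: 0.0255
grasp_force: 60.3
```

>>> {"name": "carry_out", "arguments": {"motion": [[10, [0, 0, 1], [0, 0, 0]], [10, [0, 0, 0], [0, 0, 0]], [10, [0, 0, 0], [0, 0, 0]]]}}

```text
t: 10.82
eef_pos: [0.616, 0.0028, 0.2042]
orientation: [[0.982, 0.191, 0.003], [0.191, -0.982, -0.0], [0.002, 0.001, -1.0]]
ft_force: [-2.5, 0.4, 9.3]
gripper_width: 0.0252
grasp_force: 60.6
```

Seated (contact force is up). Now releasing gently.

>>> {"name": "carry_out", "arguments": {"motion": [[10, [0, 0, -2], [0, 0, 0]], [22, [0, 0, 0], [0, 0, 0]], [30, [0, 0, 0], [0, 0, 0]], [38, [0, 0, 0], [0, 0, 0]], [45, [0, 0, 0], [0, 0, 0]], [60, [0, 0, 0], [0, 0, 0]], [60, [0, 0, -10], [0, 0, 0]], [60, [0, 0, -20], [0, 0, 0]], [60, [0, 0, -30], [0, 0, 0]], [60, [0, 0, -30], [0, 0, 0]]]}}

```text
t: 11.65
eef_pos: [0.6148, 0.0027, 0.2953]
orientation: [[0.982, 0.19, -0.002], [0.19, -0.982, -0.001], [-0.002, 0.0, -1.0]]
ft_force: [0.5, 0.5, -0.1]
gripper_width: 0.0512
grasp_force: 0.0
```

>>> {"name": "carry_out", "arguments": {"motion": [[80, [0, -10, -30], [0, 0, 0]], [100, [-10, -30, 0], [0, 0, -0.03]], [100, [-10, -35, 0], [0, 0, -0.03]], [100, [-10, -35, 0], [0, 0, 0]], [100, [-10, -30, 0], [0, 0, 0]], [100, [0, 0, 0], [0, 0, 0]], [100, [0, 0, 0], [0, 0, 0]]]}}

```text
t: 12.23
eef_pos: [0.5443, 0.1316, 0.3255]
orientation: [[0.968, 0.251, 0.001], [0.251, -0.968, 0.001], [0.001, -0.0, -1.0]]
ft_force: [-0.6, -0.6, -0.1]
gripper_width: 0.0857
grasp_force: 0.0
```

```bash
python3 - <<'E'
from h import *
sx,sy,sw=.5936,.0012,.18
held('large',hang=[sx-.024*np.cos(sw),sy-.024*np.sin(sw),.040,sw])
for n,c,rad in(('middle',(.494,.174),.07),('small',(.516,.282),.055)):
  for k in('side','top'):
    p,d,i=cam(k); P=pts(d,i,(d>0)&(p.max(2)>70)); P=P[(np.hypot(P[:,0]-c[0],P[:,1]-c[1])<rad)&(P[:,2]>.008)&(P[:,2]<.2)]
    print(n,k,len(P),np.round(fit(P,model(n),c,[.23 if n=='middle' else .46])[0],4))
E
```

```text
TCP [0.5443 0.1316 0.3255] yaw 0.2542
side 704 cost 0.0014 eye in stand mm [ 21.3  -0.8 238.4] foot [-20.6  -2.8  40.4] yawrel 0.009 pitch,roll [-0.044  0.   ]
top 629 cost 0.0022 eye in stand mm [ 24.2   1.4 236. ] foot [-20.9   0.8  38.7] yawrel -0.008 pitch,roll [-0.028  0.   ]
middle side 650 [0.4947 0.1743 0.2337]
middle top 61 [0.4952 0.1709 0.2224]
small side 410 [0.5172 0.2831 0.4566]
small top 0 [0.516 0.282 0.46 ]
  return _methods._mean(a, axis=axis, dtype=dtype,
  ret = ret.dtype.type(ret / rcount)
```

```bash
python3 - <<'E'
from h import *
plan([([.5253,.180,.24],.232),([.5253,.180,.155],.232)],100,vmax=28)
E
```

```text
8 [0.5453 0.1294 0.3242] 12.53
[[100,[-2,-14,21],[0,0,0]],[100,[-1,-13,21],[0,0,0.01]],[100,[-2,-13,21],[0,0,0]],[100,[-2,-14,21],[0,0,0.01]],[100,[-0,0,21],[0,0,-0]],[100,[-0,0,22],[0,0,-0]],[100,[-0,0,21],[0,0,-0]],[100,[-0,0,21],[0,0,-0]]]
```

>>> {"name": "carry_out", "arguments": {"motion": [[100, [-2, -14, 21], [0, 0, 0]], [100, [-1, -13, 21], [0, 0, 0.01]], [100, [-2, -13, 21], [0, 0, 0]], [100, [-2, -14, 21], [0, 0, 0.01]], [100, [0, 0, 21], [0, 0, 0]], [100, [0, 0, 22], [0, 0, 0]], [100, [0, 0, 21], [0, 0, 0]], [100, [0, 0, 21], [0, 0, 0]], [60, [0, 0, 0], [0, 0, 0]], [50, [0, 0, 0], [0, 0, 0]]]}}

```text
t: 13.37
eef_pos: [0.5249, 0.18, 0.1546]
orientation: [[0.974, 0.228, -0.002], [0.228, -0.974, -0.002], [-0.002, 0.001, -1.0]]
ft_force: [0.2, 0.5, 0.4]
gripper_width: 0.0638
grasp_force: 0.0
```

>>> {"name": "carry_out", "arguments": {"motion": [[30, [0, 0, 0], [0, 0, 0]], [15, [0, 0, 0], [0, 0, 0]], [10, [0, 0, 0], [0, 0, 0]], [10, [0, 0, 0], [0, 0, 0]], [10, [0, 0, 0], [0, 0, 0]], [10, [0, 0, -5], [0, 0, 0]], [10, [0, 0, -10], [0, 0, 0]], [10, [0, 0, -15], [0, 0, 0]], [10, [0, 0, 0], [0, 0, 0]], [10, [0, 0, 0], [0, 0, 0]]]}}

```text
t: 14.2
eef_pos: [0.5252, 0.1813, 0.1863]
orientation: [[0.973, 0.229, 0.001], [0.229, -0.973, 0.001], [0.002, -0.001, -1.0]]
ft_force: [-0.3, 0.9, -1.1]
gripper_width: 0.0259
grasp_force: 59.0
```

```bash
python3 - <<'E'
from h import *
held('middle',off=-4)
# staging: eye 70mm in front of tip region: stand x=-75 , z: eye .290
plan([([.515,.180,.26],.232),([.505,-.015,.26],.191)],10,vmax=28)
E
```

```text
TCP [0.5252 0.1813 0.1863] yaw 0.2312
side 686 cost 0.0015 eye in stand mm [-38.6 189.8 220.4] foot [-67.2 186.2  30.2] yawrel 0.07 pitch,roll [-0.037 -0.   ]
top 174 cost 0.0022 eye in stand mm [-37.7 193.2 221.1] foot [-62.4 188.9  30.4] yawrel 0.064 pitch,roll [-0.057 -0.   ]
10 [0.5245 0.1808 0.185 ] 14.3
[[10,[-3.2,-0.5,-25],[-0,0,-0]],[10,[-3.1,-0.4,-25],[-0,0,-0.001]],[10,[-3.2,-0.5,-25],[-0,0.001,0]],[10,[-8,27,-0],[-0,-0,0.01]],[10,[-7,27,-0],[-0,-0,0]],[10,[-8,27,-0],[-0,-0,0.01]],[10,[-7,26,-0],[-0,-0,0]],[10,[-7,27,-0],[-0,-0,0.01]],[10,[-7,27,-0],[-0,-0,0.01]],[10,[-7,27,-0],[-0,-0,0]]]
```

>>> {"name": "carry_out", "arguments": {"motion": [[10, [-3, -0.5, -18], [0, 0, 0]], [10, [-3, -0.5, -25], [0, 0, 0]], [10, [-3, -0.5, -25], [0, 0, 0]], [10, [-8, 20, -7], [0, 0, 0.01]], [10, [-7, 27, 0], [0, 0, 0]], [10, [-8, 27, 0], [0, 0, 0.01]], [10, [-7, 26, 0], [0, 0, 0]], [10, [-7, 27, 0], [0, 0, 0.01]], [10, [-7, 27, 0], [0, 0, 0.01]], [10, [-7, 27, 0], [0, 0, 0]]]}}

```text
t: 15.13
eef_pos: [0.5033, -0.0087, 0.2596]
orientation: [[0.982, 0.19, -0.001], [0.19, -0.982, -0.0], [-0.001, -0.0, -1.0]]
ft_force: [0.6, -1.0, -1.8]
gripper_width: 0.0258
grasp_force: 59.1
```

>>> {"name": "carry_out", "arguments": {"motion": [[10, [0, 7, 0], [0, 0, 0]], [10, [0, 0, 0], [0, 0, 0]], [10, [0, 0, 0], [0, 0, 0]], [10, [0, 0, 0], [0, 0, 0]]]}}

```text
t: 15.47
eef_pos: [0.5053, -0.0138, 0.2599]
orientation: [[0.982, 0.19, -0.001], [0.19, -0.982, -0.0], [-0.001, -0.0, -1.0]]
ft_force: [0.1, -0.8, -1.0]
gripper_width: 0.0257
grasp_force: 59.3
```

```bash
python3 - <<'E'
from h import *
held('middle',off=-4,pic='M1')
E
```

```text
TCP [ 0.5053 -0.0138  0.2599] yaw 0.1912
side 511 cost 0.0014 eye in stand mm [-88.7   0.5 291.9] foot [-122.2   -2.   102.6] yawrel 0.061 pitch,roll [-0.01 -0.  ]
top few 0
top 0 cost 0.0 eye in stand mm [-84.6   4.1 292.9] foot [-120.1    4.   103.9] yawrel 0.004 pitch,roll [0. 0.]
```

>>> {"name": "carry_out", "arguments": {"motion": [[10, [5, 4.5, 0], [0, 0, 0]], [10, [10, 0, 0], [0, 0, 0]], [10, [14, 0, 0], [0, 0, 0]], [10, [15, 0, 0], [0, 0, 0]], [10, [15, 0, 0], [0, 0, 0]], [10, [15, 0, 0], [0, 0, 0]], [10, [12, 0, 0], [0, 0, 0]], [10, [11, 0, 0], [0, 0, 0]], [10, [0, 0, 0], [0, 0, 0]], [10, [0, 0, 0], [0, 0, 0]]]}}

```text
t: 16.4
eef_pos: [0.6018, -0.0001, 0.2596]
orientation: [[0.982, 0.19, -0.001], [0.19, -0.982, -0.0], [-0.001, 0.0, -1.0]]
ft_force: [-1.0, -0.1, -1.7]
gripper_width: 0.0256
grasp_force: 59.3
```

```bash
python3 - <<'E'
from h import *
held('middle',off=-4,pic='M2')
a=cv2.imread('pics/M2side.png')[130:270,210:320]; b=cv2.imread('pics/M2top.png')[150:290,240:350]
cv2.imwrite('pics/M2.png',np.hstack([cv2.resize(a,(440,560),interpolation=2),cv2.resize(b,(350,560),interpolation=2)]))
E
```

```text
TCP [ 6.018e-01 -1.000e-04  2.596e-01] yaw 0.1912
side 487 cost 0.0015 eye in stand mm [ 11.7  -2.5 291.1] foot [-24.9  -4.9 102.3] yawrel 0.074 pitch,roll [ 0.006 -0.   ]
top 247 cost 0.002 eye in stand mm [  6.4  -1.8 294.3] foot [-21.2  -2.3 103.9] yawrel -0.03 pitch,roll [-0.043 -0.   ]
```

View pics/M2.png

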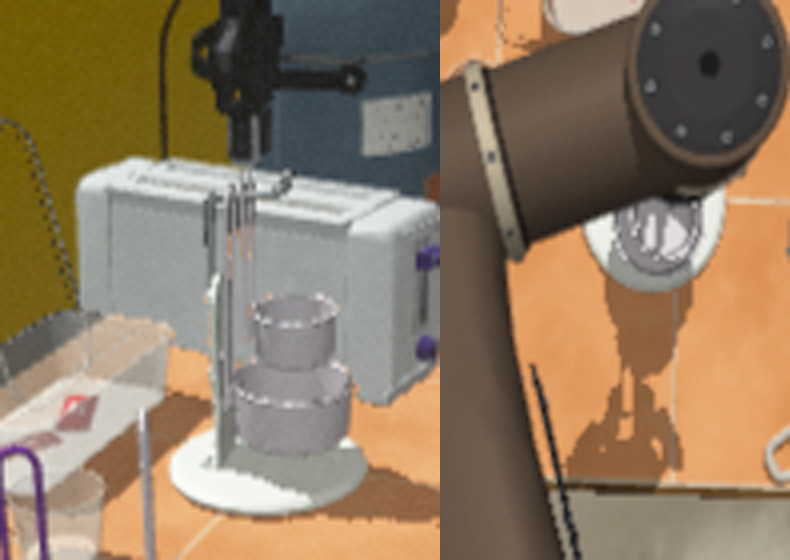

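The middle dipper's loop is past the tip, behind it and above the large cup (side crop, cup at (295,330) over (293,405)). I'll correct y by +2 and lower.

>>> {"name": "carry_out", "arguments": {"motion": [[10, [0, -2, 0], [0, 0, 0]], [10, [0, 0, 5], [0, 0, 0]], [10, [0, 0, 8], [0, 0, 0]], [10, [0, 0, 8], [0, 0, 0]], [10, [0, 0, 8], [0, 0, 0]], [10, [0, 0, 8], [0, 0, 0]], [10, [0, 0, 8], [0, 0, 0]], [10, [0, 0, 5], [0, 0, 0]], [10, [0, 0, 2], [0, 0, 0]], [10, [0, 0, 0], [0, 0, 0]]]}}

```text
t: 17.33
eef_pos: [0.6009, 0.0016, 0.2075]
orientation: [[0.982, 0.19, -0.001], [0.19, -0.982, -0.0], [-0.001, 0.0, -1.0]]
ft_force: [-0.0, 0.3, -0.8]
gripper_width: 0.0259
grasp_force: 59.3
```

>>> {"name": "carry_out", "arguments": {"motion": [[10, [0, 0, 1], [0, 0, 0]], [10, [0, 0, 1], [0, 0, 0]], [10, [0, 0, 0], [0, 0, 0]], [10, [0, 0, 0], [0, 0, 0]]]}}

```text
t: 17.67
eef_pos: [0.6012, 0.0017, 0.2066]
orientation: [[0.982, 0.19, 0.0], [0.19, -0.982, 0.0], [0.0, -0.0, -1.0]]
ft_force: [-0.0, 0.1, -1.0]
gripper_width: 0.0259
grasp_force: 59.3
```

>>> {"name": "carry_out", "arguments": {"motion": [[10, [0, 0, 1], [0, 0, 0]], [10, [0, 0, 1], [0, 0, 0]], [10, [0, 0, 0], [0, 0, 0]]]}}

```text
t: 17.92
eef_pos: [0.6014, 0.0016, 0.2047]
orientation: [[0.982, 0.19, 0.001], [0.19, -0.982, -0.0], [0.001, 0.0, -1.0]]
ft_force: [1.0, -0.6, 1.4]
gripper_width: 0.0257
grasp_force: 59.6
```

>>> {"name": "carry_out", "arguments": {"motion": [[10, [0, 0, 1], [0, 0, 0]], [10, [0, 0, 0], [0, 0, 0]], [10, [0, 0, 0], [0, 0, 0]]]}}

```text
t: 18.17
eef_pos: [0.6018, 0.0014, 0.2044]
orientation: [[0.982, 0.19, 0.002], [0.19, -0.982, -0.0], [0.002, 0.001, -1.0]]
ft_force: [-0.2, -1.0, 4.7]
gripper_width: 0.0257
grasp_force: 59.9
```

```bash
python3 - <<'E'
from h import *
held('middle',off=-4)
E
```

```text
TCP [0.6018 0.0014 0.2044] yaw 0.1915
side 468 cost 0.0024 eye in stand mm [ 18.4  -1.5 227.2] foot [-28.4  12.4  41.2] yawrel -0.332 pitch,roll [0.072 0.   ]
top 276 cost 0.0027 eye in stand mm [-28.7   8.8 237.9] foot [-32.5  -0.6  45.8] yawrel 0.095 pitch,roll [-0.168 -0.   ]
```

>>> {"name": "carry_out", "arguments": {"motion": [[10, [0, 0, -1], [0, 0, 0]], [22, [0, 0, 0], [0, 0, 0]], [30, [0, 0, 0], [0, 0, 0]], [38, [0, 0, 0], [0, 0, 0]], [45, [0, 0, 0], [0, 0, 0]], [60, [0, 0, 0], [0, 0, 0]], [60, [0, 0, -10], [0, 0, 0]], [60, [0, 0, -20], [0, 0, 0]], [60, [0, 0, -30], [0, 0, 0]], [60, [0, 0, -30], [0, 0, 0]]]}}

```text
t: 19.1
eef_pos: [0.6005, 0.0016, 0.2953]
orientation: [[0.982, 0.19, -0.002], [0.19, -0.982, -0.001], [-0.002, 0.0, -1.0]]
ft_force: [1.0, 0.8, 0.4]
gripper_width: 0.0514
grasp_force: 0.0
```

>>> {"name": "carry_out", "arguments": {"motion": [[100, [0, -15, -20], [0, 0, 0]], [100, [-10, -30, 0], [0, 0, -0.05]], [100, [-10, -35, 0], [0, 0, -0.05]], [100, [-10, -35, 0], [0, 0, -0.05]], [100, [-10, -35, 0], [0, 0, -0.05]], [100, [-10, -35, 0], [0, 0, -0.05]], [100, [-5, -25, 0], [0, 0, 0]], [100, [0, 0, 0], [0, 0, 0]]]}}

```text
t: 19.77
eef_pos: [0.484, 0.1876, 0.3154]
orientation: [[0.903, 0.43, 0.001], [0.43, -0.903, 0.002], [0.001, -0.001, -1.0]]
ft_force: [0.9, 0.5, -0.1]
gripper_width: 0.0852
grasp_force: 0.0
```

```bash
python3 - <<'E'
from h import *
sx,sy,sw=.5936,.0012,.18
held('middle',hang=[sx-.024*np.cos(sw),sy-.024*np.sin(sw),.047,sw],pic='M3')
held('large',hang=[sx-.021*np.cos(sw),sy-.021*np.sin(sw),.040,sw])
y=.461; c=np.array([.5165,.2807])+np.array([np.cos(y),np.sin(y)])*(.0225-.004); print(c)
plan([([*c,.24],y),([*c,.148],y)],100,vmax=28)
a=cv2.imread('pics/M3side.png')[150:270,225:315]; b=cv2.imread('pics/M3top.png')[150:270,260:350]
cv2.imwrite('pics/M3.png',np.hstack([cv2.resize(a,(400,533),interpolation=2),cv2.resize(b,(400,533),interpolation=2)]))
E
```

```text
TCP [0.484  0.1876 0.3154] yaw 0.4447
side 506 cost 0.0026 eye in stand mm [ 20.9  -1.2 227.7] foot [-24.5  12.8  41.3] yawrel -0.343 pitch,roll [0.064 0.   ]
top 333 cost 0.0025 eye in stand mm [ 11.    4.  236.7] foot [-16.8   1.1  46.4] yawrel 0.041 pitch,roll [-0.041 -0.   ]
TCP [0.4857 0.1857 0.3152] yaw 0.4436
side 668 cost 0.0022 eye in stand mm [ 1.150e+01 -2.000e-01  2.408e+02] foot [-20.1  -3.8  40.9] yawrel 0.005 pitch,roll [-0.097 -0.   ]
top 472 cost 0.0023 eye in stand mm [  7.4   2.  245.1] foot [-17.7  -0.   44.3] yawrel -0.055 pitch,roll [-0.13  0.  ]
[0.53306875 0.28892961]
9 [0.4864 0.1846 0.3147] 19.97
[[100,[17,-15,15],[0,-0,-0]],[100,[18,-15,15],[0,-0,-0.01]],[100,[17,-14,15],[0,-0,-0]],[100,[18,-15,15],[0,-0,-0.01]],[100,[17,-15,15],[0,-0,0]],[100,[0,0,23],[0,-0,0]],[100,[0,0,23],[0,-0,0]],[100,[0,0,23],[0,-0,0]],[100,[0,0,23],[0,-0,0]]]
```

View pics/M3.png

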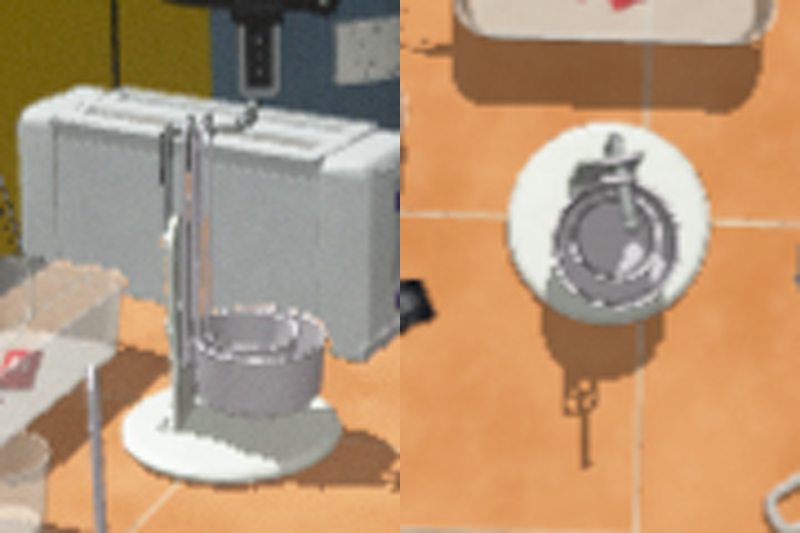

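Both loops are on the hook and the middle cup is nested in the large one (side crop (250,340); top crop concentric at (615,240)). Now the small one.

>>> {"name": "carry_out", "arguments": {"motion": [[100, [17, -15, 15], [0, 0, 0]], [100, [18, -15, 15], [0, 0, -0.01]], [100, [17, -14, 15], [0, 0, 0]], [100, [18, -15, 15], [0, 0, -0.01]], [100, [17, -15, 15], [0, 0, 0]], [100, [0, 0, 23], [0, 0, 0]], [100, [0, 0, 23], [0, 0, 0]], [100, [0, 0, 23], [0, 0, 0]], [100, [0, 0, 23], [0, 0, 0]], [60, [0, 0, 0], [0, 0, 0]]]}}

```text
t: 20.8
eef_pos: [0.5309, 0.2865, 0.1422]
orientation: [[0.897, 0.443, -0.006], [0.443, -0.897, -0.005], [-0.008, 0.002, -1.0]]
ft_force: [-1.3, -0.3, -2.0]
gripper_width: 0.0755
grasp_force: 0.0
```

>>> {"name": "carry_out", "arguments": {"motion": [[40, [0, 0, 0], [0, 0, 0]], [20, [0, 0, 0], [0, 0, 0]], [10, [0, 0, 0], [0, 0, 0]], [10, [0, 0, 0], [0, 0, 0]], [10, [0, 0, 0], [0, 0, 0]], [10, [0, 0, -5], [0, 0, 0]], [10, [0, 0, -10], [0, 0, 0]], [10, [0, 0, -15], [0, 0, 0]], [10, [0, 0, 0], [0, 0, 0]], [10, [0, 0, 0], [0, 0, 0]]]}}

```text
t: 21.63
eef_pos: [0.5327, 0.2898, 0.1786]
orientation: [[0.895, 0.445, 0.001], [0.445, -0.895, 0.002], [0.002, -0.001, -1.0]]
ft_force: [-0.3, -0.0, -2.4]
gripper_width: 0.0258
grasp_force: 58.9
```

```bash
python3 - <<'E'
from h import *
held('small',off=-4)
plan([([.50,.27,.26],.36),([.49,.1,.26],.191),([.505,-.018,.26],.191)],10,vmax=30)
E
```

```text
TCP [0.5327 0.2898 0.1786] yaw 0.4613
side 425 cost 0.0015 eye in stand mm [-16.3 296.9 213.5] foot [-25.3 289.1  30.5] yawrel 0.249 pitch,roll [-0.071 -0.   ]
top 119 cost 0.0021 eye in stand mm [-11.7 294.6 211.9] foot [-24.2 289.1  29. ] yawrel 0.163 pitch,roll [-0.054 -0.   ]
14 [0.532  0.2892 0.1771] 21.73
[[10,[-9,1,-21],[-0,0,0.03]],[10,[-10,1,-20],[-0,0,0.02]],[10,[-9,1,-21],[-0,0,0.03]],[10,[-9,1,-21],[-0,0,0.02]],[10,[-12,26,0],[-0,0,0.03]],[10,[-10,26,0],[-0,0,0.03]],[10,[-10,27,0],[-0,0,0.03]],[10,[-10,27,0],[-0,0,0.02]],[10,[-8,27,0],[-0,0,0.03]],[10,[-8,27,0],[-0,0,0.03]],[10,[-2,30,0],[-0,0,0]],[10,[-2,30,0],[-0,0,0]],[10,[-2,29,0],[-0,0,0]],[10,[-2,30,0],[-0,0,0]]]
```

>>> {"name": "carry_out", "arguments": {"motion": [[10, [-9, 1, -15], [0, 0, 0.03]], [10, [-10, 1, -22], [0, 0, 0.02]], [10, [-9, 1, -24], [0, 0, 0.03]], [10, [-9, 1, -22], [0, 0, 0.02]], [10, [-12, 26, 0], [0, 0, 0.03]], [10, [-10, 26, 0], [0, 0, 0.03]], [10, [-10, 27, 0], [0, 0, 0.03]], [10, [-10, 27, 0], [0, 0, 0.02]], [10, [-8, 27, 0], [0, 0, 0.03]], [10, [-8, 27, 0], [0, 0, 0.03]]]}}

```text
t: 22.57
eef_pos: [0.4896, 0.0991, 0.2596]
orientation: [[0.982, 0.189, -0.001], [0.189, -0.982, -0.0], [-0.001, 0.0, -1.0]]
ft_force: [1.2, -0.2, -0.7]
gripper_width: 0.0258
grasp_force: 59.1
```

>>> {"name": "carry_out", "arguments": {"motion": [[10, [-2, 30, 0], [0, 0, 0]], [10, [-2, 30, 0], [0, 0, 0]], [10, [-2, 29, 0], [0, 0, 0]], [10, [-2, 26, 0], [0, 0, 0]], [10, [0, 0, 0], [0, 0, 0]], [10, [0, 0, 0], [0, 0, 0]], [10, [0, 0, 0], [0, 0, 0]], [10, [0, 0, 0], [0, 0, 0]]]}}

```text
t: 23.23
eef_pos: [0.5042, -0.0134, 0.26]
orientation: [[0.982, 0.191, -0.001], [0.191, -0.982, 0.0], [-0.001, -0.0, -1.0]]
ft_force: [1.0, 0.5, -0.7]
gripper_width: 0.0257
grasp_force: 59.3
```

```bash
python3 - <<'E'
from h import *
held('small',off=-4)
# target: 11 mm in front of middle's release TCP (.6012,.0016)
u=np.array([.982,.19]); t=np.array([.6012,.0016])-.0115*u; print(t)
s=r.observe(); R=np.array(s['orientation']); print(R.T@(np.r_[t,s['eef_pos'][2]]-s['eef_pos'])*1000)
E
```

```text
TCP [ 0.5042 -0.0134  0.26  ] yaw 0.1918
side 305 cost 0.0014 eye in stand mm [-89.8   1.5 293.7] foot [-109.1   -0.8  111.4] yawrel 0.08 pitch,roll [-0.017 -0.   ]
top few 0
top 0 cost 0.0 eye in stand mm [-85.6   4.8 293. ] foot [-108.1    4.7  111. ] yawrel 0.004 pitch,roll [0. 0.]
[ 5.89907e-01 -5.85000e-04]
[ 8.64377575e+01  4.02188897e+00 -1.57545815e-02]
```

>>> {"name": "carry_out", "arguments": {"motion": [[10, [5, 4, 0], [0, 0, 0]], [10, [10, 0, 0], [0, 0, 0]], [10, [14, 0, 0], [0, 0, 0]], [10, [14, 0, 0], [0, 0, 0]], [10, [14, 0, 0], [0, 0, 0]], [10, [12, 0, 0], [0, 0, 0]], [10, [10, 0, 0], [0, 0, 0]], [10, [7, 0, 0], [0, 0, 0]], [10, [0, 0, 0], [0, 0, 0]], [10, [0, 0, 0], [0, 0, 0]]]}}

```text
t: 24.17
eef_pos: [0.5895, -0.0015, 0.2599]
orientation: [[0.982, 0.19, -0.001], [0.19, -0.982, -0.0], [-0.001, 0.0, -1.0]]
ft_force: [-1.2, 0.2, -0.6]
gripper_width: 0.0255
grasp_force: 59.3
```

```bash
python3 - <<'E'
from h import *
held('small',off=-4,pic='S2')
a=cv2.imread('pics/S2side.png')[140:260,220:310]; b=cv2.imread('pics/S2top.png')[150:270,260:350]
cv2.imwrite('pics/S2.png',np.hstack([cv2.resize(a,(400,533),interpolation=2),cv2.resize(b,(400,533),interpolation=2)]))
E
```

```text
TCP [ 0.5895 -0.0015  0.2599] yaw 0.1911
side 297 cost 0.0013 eye in stand mm [ -0.8  -2.2 292.6] foot [-23.   -2.9 110.5] yawrel 0.03 pitch,roll [-0.002 -0.   ]
top few 36
top 36 cost 0.0023 eye in stand mm [  0.5   0.5 292.9] foot [-22.    0.5 110.9] yawrel 0.004 pitch,roll [0. 0.]
```

View pics/S2.png

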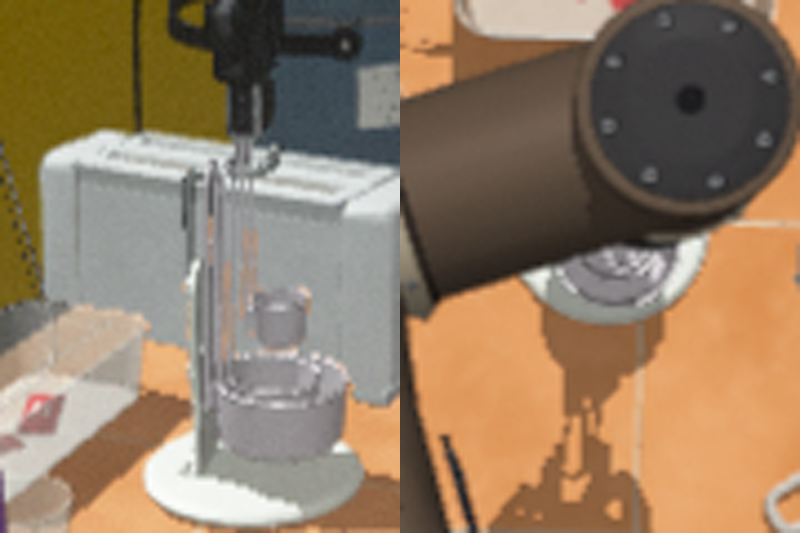

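The small cup hangs over the nested pair (side crop (280,318)), its loop behind the tip. Lowering.

>>> {"name": "carry_out", "arguments": {"motion": [[10, [0, -1, 0], [0, 0, 0]], [10, [0, 0, 5], [0, 0, 0]], [10, [0, 0, 8], [0, 0, 0]], [10, [0, 0, 8], [0, 0, 0]], [10, [0, 0, 8], [0, 0, 0]], [10, [0, 0, 8], [0, 0, 0]], [10, [0, 0, 8], [0, 0, 0]], [10, [0, 0, 4], [0, 0, 0]], [10, [0, 0, 2], [0, 0, 0]], [10, [0, 0, 0], [0, 0, 0]]]}}

```text
t: 25.1
eef_pos: [0.5892, -0.0006, 0.2087]
orientation: [[0.982, 0.19, -0.001], [0.19, -0.982, -0.0], [-0.001, 0.0, -1.0]]
ft_force: [-0.2, -0.2, -0.4]
gripper_width: 0.0256
grasp_force: 59.3
```

>>> {"name": "carry_out", "arguments": {"motion": [[10, [0, 0, 1], [0, 0, 0]], [10, [0, 0, 1], [0, 0, 0]], [10, [0, 0, 0], [0, 0, 0]], [10, [0, 0, 0], [0, 0, 0]]]}}

```text
t: 25.43
eef_pos: [0.5895, -0.0006, 0.2076]
orientation: [[0.982, 0.19, 0.0], [0.19, -0.982, 0.0], [0.0, -0.0, -1.0]]
ft_force: [0.6, 0.2, 0.1]
gripper_width: 0.0253
grasp_force: 59.3
```

>>> {"name": "carry_out", "arguments": {"motion": [[10, [0, 0, 1], [0, 0, 0]], [10, [0, 0, 0], [0, 0, 0]], [10, [0, 0, 0], [0, 0, 0]]]}}

```text
t: 25.68
eef_pos: [0.5894, -0.0006, 0.2063]
orientation: [[0.982, 0.19, 0.0], [0.19, -0.982, 0.0], [0.0, -0.0, -1.0]]
ft_force: [-0.1, 0.4, -0.9]
gripper_width: 0.0258
grasp_force: 59.3
```

>>> {"name": "carry_out", "arguments": {"motion": [[10, [0, 0, 1], [0, 0, 0]], [10, [0, 0, 0], [0, 0, 0]], [10, [0, 0, 0], [0, 0, 0]]]}}

```text
t: 25.93
eef_pos: [0.5894, -0.0006, 0.2054]
orientation: [[0.982, 0.19, 0.0], [0.19, -0.982, -0.0], [0.0, 0.0, -1.0]]
ft_force: [0.8, 0.7, -0.0]
gripper_width: 0.0255
grasp_force: 59.3
```

>>> {"name": "carry_out", "arguments": {"motion": [[10, [0, 0, 1], [0, 0, 0]], [10, [0, 0, 0], [0, 0, 0]], [10, [0, 0, 0], [0, 0, 0]]]}}

```text
t: 26.18
eef_pos: [0.5897, -0.0006, 0.2049]
orientation: [[0.982, 0.19, 0.001], [0.19, -0.982, -0.0], [0.001, 0.0, -1.0]]
ft_force: [-1.2, 0.3, 3.3]
gripper_width: 0.0255
grasp_force: 59.7
```

Contact is there, so I'll release.

>>> {"name": "carry_out", "arguments": {"motion": [[10, [0, 0, 0], [0, 0, 0]], [22, [0, 0, 0], [0, 0, 0]], [30, [0, 0, 0], [0, 0, 0]], [38, [0, 0, 0], [0, 0, 0]], [45, [0, 0, 0], [0, 0, 0]], [60, [0, 0, 0], [0, 0, 0]], [60, [0, 0, -10], [0, 0, 0]], [60, [0, 0, -20], [0, 0, 0]], [60, [0, 0, -30], [0, 0, 0]], [60, [0, 0, -30], [0, 0, 0]]]}}

```text
t: 27.02
eef_pos: [0.5888, -0.0008, 0.2953]
orientation: [[0.982, 0.19, -0.002], [0.19, -0.982, -0.001], [-0.002, 0.0, -1.0]]
ft_force: [0.7, 0.7, -0.1]
gripper_width: 0.0512
grasp_force: 0.0
```

>>> {"name": "carry_out", "arguments": {"motion": [[60, [0, -15, -20], [0, 0, 0]], [60, [-10, -30, 0], [0, 0, 0]], [60, [-10, -35, 0], [0, 0, 0]], [60, [-10, -35, 0], [0, 0, 0]], [60, [-10, -35, 0], [0, 0, 0]], [60, [0, 0, 0], [0, 0, 0]], [60, [0, 0, 0], [0, 0, 0]], [60, [0, 0, 0], [0, 0, 0]], [60, [0, 0, 0], [0, 0, 0]], [60, [0, 0, 0], [0, 0, 0]]]}}

```text
t: 27.85
eef_pos: [0.522, 0.1382, 0.3143]
orientation: [[0.982, 0.189, -0.0], [0.189, -0.982, -0.0], [-0.0, 0.0, -1.0]]
ft_force: [-0.2, 0.1, 0.1]
gripper_width: 0.051
grasp_force: 0.0
```

```bash
python3 - <<'E'
from h import *
sx,sy,sw=.5936,.0012,.18
held('small',hang=[sx-.022*np.cos(sw),sy-.022*np.sin(sw),.055,sw],pic='Z')
a=cv2.imread('pics/Zside.png')[150:270,225:315]; b=cv2.imread('pics/Ztop.png')[150:270,260:350]
cv2.imwrite('pics/Z.png',np.hstack([cv2.resize(a,(400,533),interpolation=2),cv2.resize(b,(400,533),interpolation=2)]))
E
```

```text
TCP [0.522  0.1382 0.3143] yaw 0.1898
side 330 cost 0.003 eye in stand mm [  6.   -1.3 237.3] foot [-12.2   0.5  54.9] yawrel -0.117 pitch,roll [-0.023 -0.   ]
top 154 cost 0.0031 eye in stand mm [  8.5   1.1 235.8] foot [-17.5   0.7  54.3] yawrel 0.045 pitch,roll [ 0.019 -0.   ]
```

View pics/Z.png

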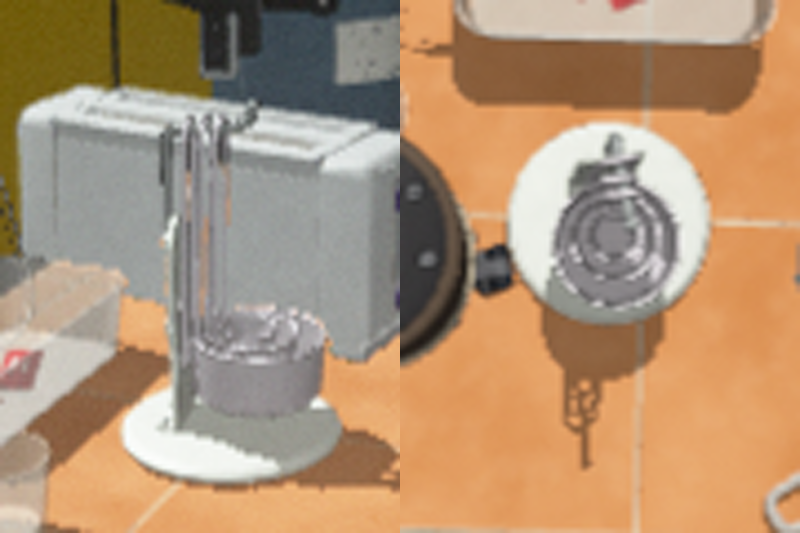

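All three cups are nested and concentric (top crop (615,238)), with their loops on the hook and the gripper clear. Handing in.

```bash
python3 -c "
from h import *
print(close_job())"
```

```text
the job is handed in; nothing more can be done
None
```

The large, middle and small dippers hang nested on the hook with the gripper clear of them, and the job was handed in at about 28 s of the 72 s allowed; the hand-in returned no verdict.

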